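Load a roll of packing tape onto the bench tape rail

TASK

Take the wide roll of packing tape out of its plywood cradle, hang it over the upturned end of the bent tape rail so that it hangs freely on the rail's first straight, and let go of it there. Then push it along the rail, hanging on the rod all the way, round both corners until it sits up against the round stop plate. Do not drop the roll, and leave the other tape rolls and the knife where they are.

Things in the scene. Friction and masses are not known exactly. Their poses are not given: they have to be found in the camera images.
- roll: Wide roll of brown packing tape: rigid ring, outer diameter 124 mm, width 48 mm, open core of 76 mm (wall 24 mm), 0.3 to 0.5 kg. Origin: its middle; its y axis is the roll's axis, x and z turn with it. At the start it stands on edge in cradle_wide, axis along the cradle's y, middle 88 mm and top 150 mm above the bench. Hung on the rod, its middle is 32 mm below the rod's centre line, its top 30 mm above.
- rail: Tape rail, fixed: one bent 12 mm steel rod, level, centre line 170 mm above the bench, carried only beyond the stop plate by its upright leg at (100, 100) mm. Origin: underside centre of the dark base plate, 270 x 270 x 8 mm. In its frame the centre line runs (-110, -105) open end, (-110, 30) corner 1, (-40, 100) corner 2, (65, 100) mm stop. Yaw within 20 degrees of x pointing away from the robot.
- rail_end (a point): Point on the rod's centre line, 170 mm above the bench, where the first straight (135 mm, along the rail's y to corner 1) meets the upturned open end: beyond it the rod rises at 45 degrees, 18 mm along the rail's -y and 18 mm up; its rounded tip tops out 24 mm above the centre line.
- rail_corner1 (a point): First corner: where the centre lines of the first straight and the slanting middle straight (99 mm) cross. The rod turns 45 degrees to the right here with a bend radius of 40 mm; the bend begins 17 mm from this point.
- rail_corner2 (a point): Second corner: where the centre lines of the middle straight and the last straight (105 mm, along the rail's x to the stop plate) cross. Again 45 degrees to the right, bend radius 40 mm.
- rail_stop (a point): Centre, on the rod's centre line, of the face towards the rail's -x of the round steel stop plate at the end of the last straight (90 mm diameter, 4 mm thick: too big for the core to pass). A roll pushed home has its middle 24 mm before this face.
- cradle_wide: Fixed open-topped plywood cradle of the packing tape, 108 (x) x 68 (y) x 45 mm high, origin under its centre. The roll rests on the upper inner edges of the two end boards, 90 mm apart in x, between side boards 56 mm apart in y. Yaw within 25 degrees. The two cradles may change places.
- cradle_narrow: A like cradle, 108 (x) x 50 (y) x 45 mm high, fixed, holding the narrow roll; origin under its centre.
- narrow_roll: Bystander: roll of masking tape, 104 mm diameter, 30 mm wide, 76 mm core, standing on edge in the narrow cradle, top 124 mm above the bench; origin in its middle, y is its axis. To be left alone.
- flat_roll: Bystander: thin roll of tape lying flat on the bench, 100 mm diameter, 48 mm high; origin in its middle. To be left alone.
- knife: Bystander: snap-off knife, 155 mm long, lying on a sheet of black card; origin at its underside. To be left alone.
There are look-alikes about, which are no part of the job. Leave any green or red look-alike of the roll alone.

How it is judged:
By the outcome, as a careful person would: the job done as asked, in the order asked, and still so for the second after the job is handed in, with the robot touching nothing.
It also fails if it takes over 56 s, if anything falls off the work surface, if the arm or the gripper's body presses on something with over 40 N, if the wrist force passes 120 N, or if a joint passes its speed limit or range.

ROBOT

A 6-joint arm with a two-finger parallel gripper is mounted at the origin on the work surface. World frame = base frame: x ahead of the robot, y to its left, z up, the work surface at z = 0. Lengths are in m, angles in rad, forces in N, time in s.
With the tool pointing down it reaches from about 0.35 to 0.85 m from the base axis. Payload 8.1 kg.
Tool frame: the origin (TCP) lies at the centre of the arm's flange, where the gripper is bolted on; the fingertips stand 186 mm ahead of it and the grasp point (between the pads) lies 167 mm ahead of it; z points along the fingers, y is the direction in which the jaws open and shut (so a half turn about z gives the same grasp; the last joint's range is limited). The gripper opens to 93 mm and grips with 3 to 60 N. Pads are 15 mm wide; open, the fingers measure 128 mm over their backs; the gripper's body (75 mm by 188 mm) begins 65 mm behind the grasp point.
Start: joints at [1.073, 0.13, 1.488, -0, 1.523, -0.085], TCP at [0.241, 0.55, 0.405] pointing down, gripper open.
Joint ranges: [-2.96, 2.96], [-0.89, 2.26], [0.02, 2.5], [-1.34, 4.48], [0, 2.73], [-2.66, 2.66]. Speed limits (rad/s): [2.39, 2.39, 2.79, 3.14, 3.14, 3.14].

INTERFACE

Orientations are given as a rotation vector (axis times angle).
In Python, from plant import robot, viewer, order gives the robot as it stands.
- The arm moves only by the tool apply_moves, never from a script. Its argument "deltas" is a list of rows, each a list of 3 entries, a list of its own where there are three numbers: the finger opening in mm, from 0 to 93, then the shift along the tool's x, y, z in mm, then the turn about the tool's z in rad. In form: [[grip, [dx, dy, dz], yaw], ...]. A call has 1 to 5 rows; each row shifts and turns the commanded pose from where the row before left it, along the tool's axes as they then stand; what a row does not reach is not made up. A row lasts 1/8 s, in which the tool goes at most 62.5 mm and 10.7 degrees, less where a joint would pass 70% of its speed; a pose out of reach is approached as far as the arm can. A call is refused whole if a number of a shift passes 62.5 or a number of a turn 0.188, either way. A call with a gripper value outside its range is refused whole. The fingers move at their own pace and stop on an object; "grip_force" is the grip in N (left out, the last holds). Time passes only in rows, so rows that do not move let the fingers close. It gives the time, the measured TCP pose, the force and the opening at its end, in the units of the state.
- robot.read_state(): the state, without advancing time (a new reading comes with each control period).
- viewer.read_camera(name): name is "scene" or "top" or "wrist"; returns the picture (400x640x3 uint8, blue, green, red); there is no depth.
- viewer.get_calibration(name): a dict with "fx", "fy", "cx", "cy" (pixels), "R" (3x3) and "t" (3): a world point X has camera coordinates R X + t. Camera axes: x right, y down, z forward; pixel columns grow to the right and rows downward; lengths in m; the calibration is good to about 2 mm. A picture is of the moment at which its call begins: read the wrist's pose just before it. get_calibration takes no time and is no camera call; for the wrist camera it gives the pose at the moment of the call.
- order.close_job(): hands the job in, once; it reports no verdict.
The state is a dict: "t": time; "q": joint angles; "dq": joint speeds; "joint_torque": joint torques, N m; "tool_pos": TCP position; "orientation": TCP orientation; "force": force on the tool from outside, world axes, zero at the start; "wrist_torque": the same for the moment, N m; "opening": finger opening in m.
Only numpy, scipy, OpenCV 4.12 (cv2) and the standard library are available. Lean on these libraries where they do the work, as an engineer would, in place of code of your own. Each camera call takes 0.05 s, during which the arm holds its last target. There are 200 camera calls.

## Working session

There is one attempt and no reset: what is moved stays moved. The work goes in short steps, Python scripts to look and compute and a tool call to move; the robot and the scene stay as the last step left them, time stands still between calls to the robot, and variables do not carry over. Pictures are saved under pics/ and viewed, about 8 in all and at most 12, crops included, and the job is handed in when it is done.

Besides the shell and the picture viewer there is one more tool, called after ">>>" as name(argument=value, ...), one argument or row to a line, values as JSON. apply_moves: Moves the arm, as the interface text tells. Its arguments: {"type":"object","properties":{"deltas":{"type":"array"},"grip_force":{"type":"number"}},"required":["deltas"]}

```bash
mkdir -p pics
python3 - <<'E'
from plant import robot, viewer, order
import cv2, numpy as np
s=robot.read_state(); print(s['t'],s['tool_pos'],s['orientation'],s['force'],s['opening'])
for n in ("scene","top"):
    im=viewer.read_camera(n); cv2.imwrite(f"pics/{n}0.png",im)
    c=viewer.get_calibration(n); print(n,{k:np.round(v,4).tolist() for k,v in c.items()})
E
```

```text
0.0 [0.24057642 0.54939701 0.40367044] [-6.43746857e-01 -3.07436583e+00  2.86008486e-03] [-0.28445106 -0.4134533  -0.25144379] 0.0926425553939512
scene {'fx': 410.36, 'fy': 410.36, 'cx': 316.8186, 'cy': 191.0782, 'R': [[0.7746, 0.6324, 0.0122], [0.4742, -0.5679, -0.6728], [-0.4185, 0.5269, -0.7397]], 't': [-0.3315, -0.1525, 1.6562]}
top {'fx': 400.7964, 'fy': 400.7964, 'cx': 319.1062, 'cy': 198.648, 'R': [[0.0167, -0.9996, -0.024], [-0.9906, -0.0133, -0.1359], [0.1355, 0.0261, -0.9904]], 't': [-0.0335, 0.487, 1.3002]}
```

View pics/scene0.png

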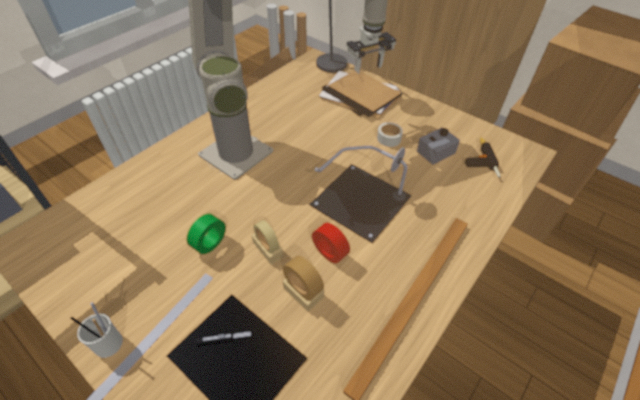

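View pics/top0.png

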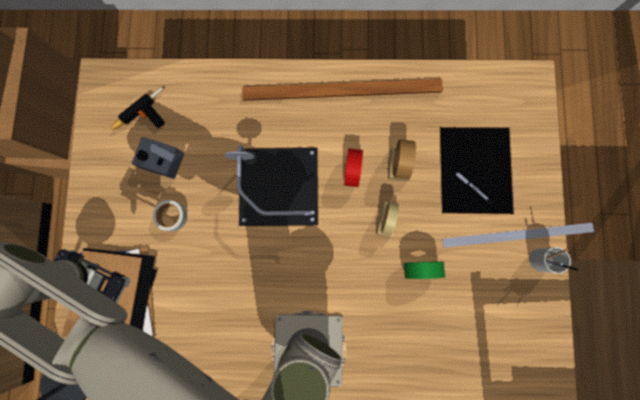

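The scene view shows the brown roll in its cradle at (303,279), the narrow roll at (266,240), a red look-alike at (330,242) and the rail plate at (360,200). In the top view the brown roll is at (403,160), the rail plate corners are at about (239,149), (317,148), (318,224), (240,226), and the rod's open end is at (313,212).

```bash
cat > h.py <<'E'
import numpy as np, cv2
from plant import robot, viewer, order
from scipy.spatial.transform import Rotation as Ro
def ray(c,uv,z):
    R=np.array(c['R']);t=np.array(c['t']);C=-R.T@t
    d=R.T@np.array([(uv[0]-c['cx'])/c['fx'],(uv[1]-c['cy'])/c['fy'],1.]);return C+d*(z-C[2])/d[2]
def proj(c,X):
    p=np.array(c['R'])@np.array(X)+np.array(c['t']);return np.array([c['fx']*p[0]/p[2]+c['cx'],c['fy']*p[1]/p[2]+c['cy']])
def tool():
    s=robot.read_state();M=Ro.from_rotvec(s['orientation']).as_matrix();return s,np.array(s['tool_pos']),M
E
python3 - <<'E'
from h import *
im=cv2.imread('pics/top0.png');c=viewer.get_calibration('top')
# base plate
g=im.max(2)<50
m=np.zeros(g.shape,np.uint8);m[140:235,230:325]=g[140:235,230:325]*255
m=cv2.morphologyEx(m,cv2.MORPH_CLOSE,np.ones((9,9)))
k=max(cv2.findContours(m,0,2)[0],key=cv2.contourArea)
r=cv2.minAreaRect(k);print('plate',r);b=[ray(c,p,0.008)[:2].round(3) for p in cv2.boxPoints(r)];print(b,np.mean(b,0))
print('roll top',ray(c,(403,160),.15).round(3),'narrow',ray(c,(389,218),.124).round(3),'red',ray(c,(353,168),.12).round(3))
print('rail end',ray(c,(313,212),.185).round(3),'c1',ray(c,(262,212),.17).round(3),'c2',ray(c,(240,190),.17).round(3),'stop',ray(c,(240,157),.17).round(3))
s,p,M=tool();w=viewer.get_calibration('wrist');R=np.array(w['R']);C=-R.T@np.array(w['t'])
print('tool M',M.round(3).tolist(),'cam in tool',(M.T@(C-p)).round(4),'axes in tool',(M.T@R.T).round(3).tolist(),w['fx'],w['cx'],w['cy'])
E
```

```text
plate ((278.0, 186.5), (77.0, 76.0), 90.0)
[array([0.664, 0.252]), array([ 0.667, -0.012]), array([ 0.401, -0.017]), array([0.398, 0.24 ])] [0.5325  0.11575]
roll top [ 0.594 -0.284  0.15 ] narrow [ 0.418 -0.244  0.124] red [ 0.574 -0.133  0.12 ]
rail end [ 0.427 -0.013  0.185] c1 [0.426 0.14  0.17 ] c2 [0.492 0.208 0.17 ] stop [0.593 0.213 0.17 ]
tool M [[-0.916, 0.401, -0.001], [0.401, 0.916, -0.001], [0.0, -0.002, -1.0]] cam in tool [ 0.0723 -0.001   0.0194] axes in tool [[-0.001, -0.966, -0.259], [1.0, -0.001, 0.001], [-0.001, -0.259, 0.966]] 295.3024640336876 319.00861942945016 196.55299796649862
```

>>> apply_moves(
  deltas=[
    [93,[-44,-35,-12],0],
    [93,[-44,-35,-12],0],
    [93,[-44,-35,-12],0],
    [93,[-44,-35,-10],0],
    [93,[-44,-35,0],0],
  ],
)

```text
t: 0.72
tool_pos: [0.3725, 0.2995, 0.4515]
orientation: [0.643, 3.074, 0.002]
force: [-0.3, 0.6, -0.3]
opening: 0.0932
```

>>> apply_moves(
  deltas=[
    [93,[-44,-35,0],0],
    [93,[-44,-35,0],0],
    [93,[-44,-35,0],0],
    [93,[-44,-35,0],0],
    [93,[0,0,0],-0.137],
  ],
)

```text
t: 1.35
tool_pos: [0.4782, 0.0988, 0.4501]
orientation: [-0.436, -3.11, 0.002]
force: [0.5, 0.7, -0.0]
opening: 0.0925
```

>>> apply_moves(
  deltas=[
    [93,[0,0,0],-0.137],
    [93,[0,0,0],-0.137],
    [93,[0,0,0],0],
    [93,[0,0,0],0],
  ],
)

```text
t: 1.85
tool_pos: [0.477, 0.1023, 0.4505]
orientation: [-0.007, -3.141, 0.0]
force: [-0.6, 0.5, -0.2]
opening: 0.093
```

Run:
```python
from h import *
s,p,M=tool();print(s['t'],p.round(4),M.round(3).tolist(),s['force'])
im=viewer.read_camera('wrist');cv2.imwrite('pics/w1.png',im)
```

```text
1.85 [0.477  0.1023 0.4505] [[-1.0, 0.005, -0.0], [0.005, 1.0, -0.0], [0.0, -0.0, -1.0]] [-0.61830936  0.49964888 -0.23319985]
```

View pics/w1.png

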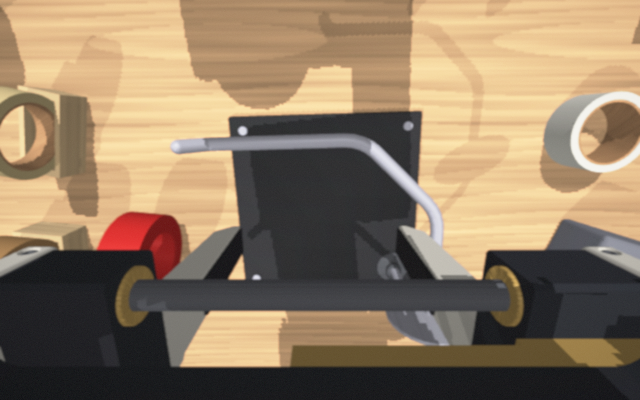

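The wrist view shows the rod's first straight from about (205,143) to (350,140), the slanting straight to about (435,205), and the upturned tip at (175,147). The gripper covers the stop.

```bash
cat >> h.py <<'E'
def fit(pts):
    v=cv2.fitLine(np.float32(pts),cv2.DIST_HUBER,0,.01,.01).ravel();return v[2:],v[:2]
E
python3 - <<'E'
from h import *
im=cv2.imread('pics/w1.png').astype(int);c=viewer.get_calibration('wrist')
g=im.min(2)
A=[];B=[]
for u in range(245,340,3):
    col=g[125:165,u]; r=np.where(col>90)[0]
    if len(r)>4: A.append((u,125+(r.min()+r.max())/2,np.ptp(r)))
for v in range(158,196,2):
    row=g[v,350:425+0]; r=np.where(row>90)[0]
    if len(r)>4: B.append((350+(r.min()+r.max())/2,v,np.ptp(r)))
print(A[::6],B[::4])
a=[ray(c,p[:2],.17)[:2] for p in A];b=[ray(c,p[:2],.17)[:2] for p in B]
pa,da=fit(a);pb,db=fit(b)
if da[1]<0:da=-da
if db[1]<0:db=-db
ang=lambda d:np.degrees(np.arctan2(d[1],d[0]))
print('yaw1',ang(da)-90,'mid',ang(db)-45)
t=np.linalg.solve(np.c_[da,-db],pb-pa);c1=pa+t[0]*da;print('c1',c1)
for nm,psi in (('l1',np.radians(ang(da)-90)),):
    R=np.array([[np.cos(psi),-np.sin(psi)],[np.sin(psi),np.cos(psi)]])
    O=c1-R@[-.11,.03]
    for n,q in dict(O=(0,0),end=(-.11,-.105),c1=(-.11,.03),c2=(-.04,.1),stop=(.065,.1),tip=(-.11,-.123)).items():
        X=O+R@q; print(n,X.round(4),'px',proj(c,[*X,.17 if n!='tip' else .188]).round(1))
    for q in ((-.135,-.135),(-.135,.135),(.135,-.135)):print('corner',proj(c,[*(O+R@q),.008]).round(1))
E
```

```text
[(245, np.float64(138.0), np.int64(24)), (263, np.float64(142.5), np.int64(13)), (281, np.float64(142.0), np.int64(12)), (299, np.float64(141.5), np.int64(13)), (317, np.float64(140.5), np.int64(13)), (335, np.float64(140.5), np.int64(13))] [(np.float64(398.0), 158, np.int64(52)), (np.float64(402.0), 166, np.int64(44)), (np.float64(406.0), 174, np.int64(36)), (np.float64(410.0), 182, np.int64(28)), (np.float64(414.5), 190, np.int64(19))]
yaw1 1.430893 mid -15.624754
c1 [0.42267567 0.1624428 ]
O [0.5334 0.1352] px [353.8 255.2]
end [0.426  0.0275] px [233.6 143.4]
c1 [0.4227 0.1624] px [388.4 138.7]
c2 [0.4909 0.2342] px [461.4 212.9]
stop [0.5959 0.2368] px [451.6 310.6]
tip [0.4265 0.0095] px [205.4 146. ]
corner [242.7 115.7]
corner [438.5 109.7]
corner [258.8 288.6]
```

Run:
```python
from h import *
im=cv2.imread('pics/w1.png').astype(int);c=viewer.get_calibration('wrist')
g=im.min(2);A=[];B=[]
for u in range(255,335,3):
    r=np.where(g[125:165,u]>90)[0]; A.append((u,125+(r.min()+r.max())/2))
for v in range(160,192,2):
    row=g[v,350:440]>90;s=np.argmax(row);e=s+np.argmax(~row[s:]) if (~row[s:]).any() else 99
    B.append((350+(s+e-1)/2,v,e-s))
print(B[::3])
B=[b for b in B if 10<b[2]<24]
a=[ray(c,p[:2],.17)[:2] for p in A];b=[ray(c,p[:2],.17)[:2] for p in B]
pa,da=fit(a);pb,db=fit(b);da*=np.sign(da[1]);db*=np.sign(db[1])
ang=lambda d:np.degrees(np.arctan2(d[1],d[0]))
print('yaw1',ang(da)-90,'mid',ang(db)-45)
t=np.linalg.solve(np.c_[da,-db],pb-pa);c1=pa+t[0]*da
psi=np.radians(ang(da)-90);R=np.array([[np.cos(psi),-np.sin(psi)],[np.sin(psi),np.cos(psi)]])
O=c1-R@[-.11,.03]
for n,q in dict(O=(0,0),end=(-.11,-.105),c1=(-.11,.03),c2=(-.04,.1),stop=(.065,.1),tip=(-.11,-.123)).items():
    X=O+R@q; print(n,X.round(4),'px',proj(c,[*X,.17 if n!='tip' else .188]).round(1))
for q in ((-.135,-.135),(-.135,.135),(.135,-.135)):print('corner',proj(c,[*(O+R@q),.008]).round(1))
```

```text
[(np.float64(384.0), 160, np.int64(21)), (np.float64(390.0), 166, np.int64(21)), (np.float64(396.0), 172, np.int64(21)), (np.float64(402.0), 178, np.int64(21)), (np.float64(423.0), 184, np.int64(51)), (np.float64(426.5), 190, np.int64(44))]
yaw1 1.4402466 mid 1.2568932
O [0.5339 0.1136] px [331.4 255.8]
end [0.4266 0.0058] px [208.9 144.2]
c1 [0.4232 0.1408] px [363.5 139.5]
c2 [0.4914 0.2125] px [438.  213.5]
stop [0.5964 0.2152] px [430.4 311.1]
tip [ 0.427  -0.0122] px [178.9 146.8]
corner [227.  116.2]
corner [422.7 110.1]
corner [245.5 288.9]
```

>>> apply_moves(
  deltas=[
    [93,[-20,-55,0],0],
    [93,[-20,-55,0],0],
    [93,[-20,-55,0],0],
    [93,[-20,-55,0],0],
    [93,[-20,-55,0],0],
  ],
)

```text
t: 2.52
tool_pos: [0.577, -0.1747, 0.4508]
orientation: [0.006, 3.141, 0.0]
force: [0.8, 0.8, 0.4]
opening: 0.0933
```

>>> apply_moves(
  deltas=[
    [93,[-17,-55,0],0],
    [93,[0,-56,0],0],
    [93,[0,0,0],0],
    [93,[0,0,0],0],
  ],
)

```text
t: 3.02
tool_pos: [0.5934, -0.2839, 0.4503]
orientation: [-0.005, -3.141, -0.001]
force: [-0.7, 0.4, 0.6]
opening: 0.0929
```

Run:
```python
from h import *
s,p,M=tool();print(s['t'],p.round(4),M.round(3).tolist(),s['force'])
im=viewer.read_camera('wrist');cv2.imwrite('pics/w2.png',im)
```

```text
3.025 [ 0.5934 -0.2839  0.4503] [[-1.0, 0.003, -0.0], [0.003, 1.0, 0.001], [0.0, 0.001, -1.0]] [-0.66628717  0.40261205  0.59311963]
```

View pics/w2.png

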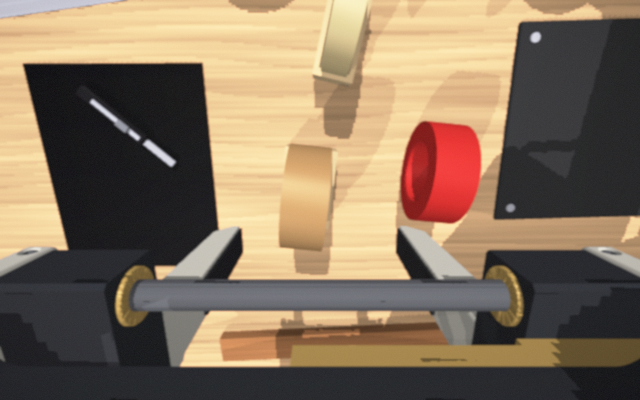

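The roll shows as a brown band with corners at about (290,145), (333,148), (322,250) and (280,247), clear of the red look-alike at (440,172). The knife is at (128,130) and the narrow roll at (343,40).

Run:
```python
from h import *
im=cv2.imread('pics/w2.png');c=viewer.get_calibration('wrist')
h=cv2.cvtColor(im,cv2.COLOR_BGR2HSV)
print([h[r,x].tolist() for r,x in((195,300),(195,325),(195,332),(195,270),(160,331),(240,300))])
for v in range(140,256,8):
    print(v,[int(x) for x in h[v,272:346:3,1]],[int(x) for x in h[v,272:346:3,2]][::2])
```

```text
[[19, 103, 239], [19, 100, 240], [17, 94, 160], [18, 91, 241], [17, 109, 220], [16, 122, 178]]
140 [83, 84, 83, 84, 83, 83, 87, 93, 94, 93, 94, 91, 93, 92, 92, 93, 93, 93, 94, 92, 93, 94, 95, 93, 95] [248, 248, 249, 245, 238, 239, 238, 238, 238, 237, 238, 237, 234]
148 [84, 84, 83, 83, 79, 75, 123, 123, 123, 122, 123, 123, 124, 123, 123, 122, 122, 121, 122, 117, 100, 96, 94, 93, 92] [248, 248, 249, 189, 187, 184, 181, 176, 175, 173, 204, 239, 238]
156 [76, 78, 77, 77, 71, 113, 123, 124, 123, 123, 124, 123, 126, 125, 124, 123, 124, 124, 123, 124, 92, 73, 89, 91, 91] [251, 251, 251, 206, 205, 204, 202, 202, 199, 199, 232, 242, 241]
164 [81, 82, 81, 80, 86, 122, 122, 122, 123, 126, 123, 124, 126, 124, 124, 124, 123, 124, 121, 123, 92, 81, 97, 96, 96] [249, 249, 245, 217, 216, 215, 213, 211, 209, 210, 227, 232, 232]
172 [87, 86, 86, 87, 105, 114, 115, 118, 120, 116, 118, 118, 119, 119, 121, 121, 121, 122, 122, 123, 91, 92, 100, 98, 97] [247, 246, 235, 227, 224, 224, 222, 221, 220, 220, 224, 225, 229]
180 [88, 87, 86, 87, 95, 97, 97, 99, 102, 101, 104, 104, 106, 107, 108, 109, 109, 111, 1
[... 1068 characters left out ...]
, 121, 122, 122, 122, 121, 123, 123, 121, 123, 98, 98, 97, 84, 83, 84, 83] [248, 238, 203, 204, 207, 207, 209, 208, 210, 202, 232, 248, 248]
236 [79, 78, 102, 124, 123, 122, 121, 122, 123, 119, 122, 123, 121, 122, 122, 122, 125, 120, 103, 102, 99, 86, 86, 86, 87] [250, 235, 183, 185, 187, 188, 191, 195, 194, 190, 231, 247, 246]
244 [87, 87, 99, 122, 121, 120, 123, 122, 121, 123, 123, 123, 123, 123, 123, 125, 124, 110, 101, 101, 99, 87, 90, 89, 90] [247, 234, 152, 156, 162, 162, 166, 168, 171, 180, 225, 244, 244]
252 [79, 81, 81, 81, 80, 81, 82, 96, 102, 102, 101, 101, 100, 100, 103, 102, 103, 101, 103, 101, 81, 82, 81, 81, 82] [250, 250, 250, 250, 193, 194, 191, 191, 186, 194, 249, 249, 249]
```

Run:
```python
from h import *
im=cv2.imread('pics/w2.png')[125:270,260:360]
cv2.imwrite('pics/w2c.png',cv2.resize(im,None,fx=4,fy=4,interpolation=2))
```

```text
(no output)
```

View pics/w2c.png

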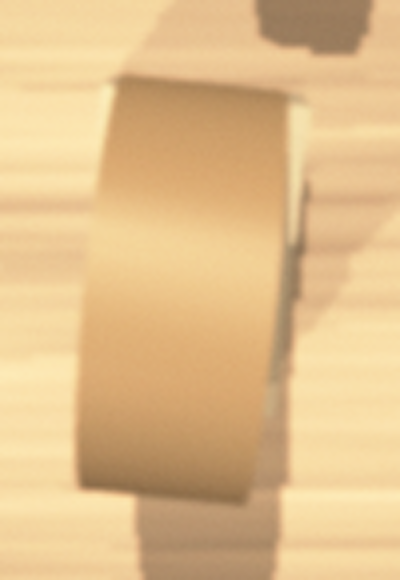

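Run:
```python
from h import *
c=viewer.get_calibration('wrist')
tl,tr=ray(c,(289.2,143.8),.086),ray(c,(332.7,148.8),.086);bl,br=ray(c,(279.5,246.8),.1114),ray(c,(321.2,250.8),.1114)
for a in(tl,tr,bl,br):print(a.round(4))
d=(bl+br-tl-tr)[:2]/2;print('yaw x',np.degrees(np.arctan2(d[1],d[0])),np.linalg.norm(d),'exp',.062*(1+np.cos(np.radians(22.2))))
for a,b in((tl,tr),(bl,br)):
    e=(b-a)[:2];print('axis',np.degrees(np.arctan2(e[1],e[0]))-90,np.linalg.norm(e))
u=d/np.linalg.norm(d);m=(tl+tr)[:2]/2+u*.062;m2=(bl+br)[:2]/2-u*.0574;print(m,m2)
```

```text
[ 0.5504 -0.3176  0.086 ]
[ 0.5563 -0.2673  0.086 ]
[ 0.6678 -0.3299  0.1114]
[ 0.6731 -0.2809  0.1114]
yaw x -6.336844520268055 0.1177847212361398 exp 0.11940397625821968
axis -6.6590295174723195 0.050639251482998235
axis -6.162062339840645 0.049276960854994875
[ 0.61498456 -0.29925724] [ 0.61337915 -0.29907896]
```

The roll's middle is at about (0.614, -0.299) with yaw -6.3°. I'll align, descend so the tips end 18 mm below its top, and grip.

>>> apply_moves(
  deltas=[
    [93,[-21,-15,0],0],
    [93,[0,0,0],0.108],
    [93,[0,0,45],0],
    [93,[0,0,45],0],
    [93,[0,0,30],0],
  ],
)

```text
t: 3.7
tool_pos: [0.6142, -0.2967, 0.3284]
orientation: [-0.17, -3.135, -0.002]
force: [-1.0, 0.6, -0.6]
opening: 0.0933
```

>>> apply_moves(
  deltas=[
    [93,[0,0,12],0],
    [93,[0,0,0],0],
    [93,[0,0,0],0],
  ],
)

```text
t: 4.08
tool_pos: [0.615, -0.299, 0.3211]
orientation: [0.172, 3.134, -0.002]
force: [-0.2, 0.6, 0.3]
opening: 0.093
```

Run:
```python
from h import *
s,p,M=tool();print(s['t'],p.round(4),M.round(3).tolist(),s['force'])
im=viewer.read_camera('wrist');cv2.imwrite('pics/w3.png',im)
```

```text
4.075 [ 0.615  -0.299   0.3211] [[-0.994, 0.109, 0.003], [0.109, 0.994, -0.002], [-0.003, -0.001, -1.0]] [-0.15573487  0.56252094  0.34909861]
```

View pics/w3.png

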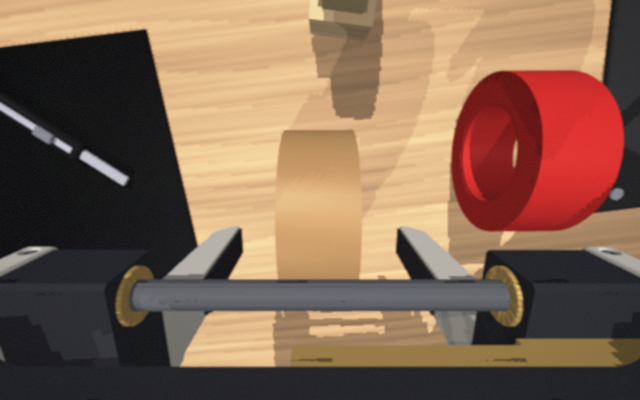

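The roll lies squarely between the fingers, from column 276 to 361. Next I'll close and lift a little.

>>> apply_moves(
  deltas=[
    [93,[0,0,3],0],
    [40,[0,0,0],0],
    [40,[0,0,0],0],
    [40,[0,0,0],0],
    [40,[0,0,0],0],
  ],
  grip_force=35,
)

```text
t: 4.75
tool_pos: [0.6143, -0.2991, 0.3157]
orientation: [-0.172, -3.137, -0.0]
force: [-0.8, -0.2, -1.3]
opening: 0.0576
```

>>> apply_moves(
  deltas=[
    [40,[0,0,0],0],
    [40,[0,0,0],0],
    [40,[0,0,-10],0],
    [40,[0,0,-20],0],
    [40,[0,0,0],0],
  ],
)

```text
t: 5.38
tool_pos: [0.6151, -0.2994, 0.3493]
orientation: [0.172, 3.132, -0.004]
force: [0.7, -0.1, -4.3]
opening: 0.048
```

Run:
```python
from h import *
s,p,M=tool();print(s['t'],p.round(4),M.round(3).tolist(),s['force'],s['opening'],s['wrist_torque'],s['q'])
```

```text
5.375 [ 0.6151 -0.2994  0.3493] [[-0.994, 0.109, 0.004], [0.109, 0.994, -0.003], [-0.005, -0.002, -1.0]] [ 0.67084774 -0.07740375 -4.25798489] 0.04799544379049295 [-0.01436327 -0.00352714  0.00231201] [-5.27963193e-01  3.81639658e-01  1.29550580e+00  2.96824820e-05
  1.45931564e+00 -1.98907184e+00]
```

Held: opening is 48 mm and the load about 4.2 N. I'll lift, turn to the rail's yaw, and go to the staging point before the open end.

>>> apply_moves(
  deltas=[
    [40,[0,0,-35],0],
    [40,[0,0,-35],0],
    [40,[0,0,-35],0],
    [40,[0,0,0],-0.07],
    [40,[0,0,0],-0.065],
  ],
)

```text
t: 6.0
tool_pos: [0.6144, -0.2991, 0.4517]
orientation: [-0.043, 3.14, -0.001]
force: [0.1, 0.1, -4.5]
opening: 0.0476
```

>>> apply_moves(
  deltas=[
    [40,[20,26,0],0],
    [40,[32,42,0],0],
    [40,[32,42,0],0],
    [40,[32,42,0],0],
    [40,[32,42,0],0],
  ],
)

```text
t: 6.62
tool_pos: [0.4602, -0.1076, 0.4509]
orientation: [-0.039, 3.141, -0.0]
force: [0.5, 0.9, -4.2]
opening: 0.0478
```

>>> apply_moves(
  deltas=[
    [40,[22,28,0],0],
    [40,[10,12,0],0],
    [40,[0,0,0],0],
    [40,[0,0,0],0],
  ],
)

```text
t: 7.12
tool_pos: [0.429, -0.0703, 0.4509]
orientation: [-0.039, 3.141, -0.001]
force: [-0.2, 0.4, -4.8]
opening: 0.0478
```

Run:
```python
from h import *
s,p,M=tool();print(s['t'],p.round(4),M.round(3).tolist(),s['force'],s['opening'])
im=viewer.read_camera('wrist');cv2.imwrite('pics/w4.png',im)
c=viewer.get_calibration('wrist')
for n,X in dict(end=(.4266,.0058,.17),c1=(.4232,.1408,.17),c2=(.4914,.2125,.17),tip=(.427,-.0122,.188)).items(): print(n,proj(c,X).round(1))
```

```text
7.125 [ 0.429  -0.0703  0.4509] [[-1.0, -0.025, 0.001], [-0.025, 1.0, -0.001], [-0.001, -0.001, -1.0]] [-0.18202829  0.42415582 -4.84540446] 0.047754462158828524
end [402.6 198.4]
c1 [549.6 198.2]
c2 [606.6 266.9]
tip [387.4 204. ]
```

View pics/w4.png

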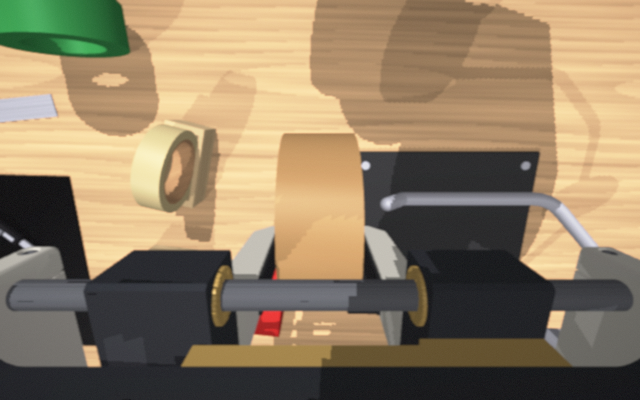

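The rod lies level at row 199 with its tip at (387,203), which agrees with my model. The roll hangs square at columns 276–363, so I'll lower to threading height and move along the rail's y.

>>> apply_moves(
  deltas=[
    [40,[0,0,23],0],
    [40,[0,0,23],0],
    [40,[0,0,0],0],
    [40,[0,15,0],0],
    [40,[0,20,0],0],
  ],
)

```text
t: 7.8
tool_pos: [0.4281, -0.0342, 0.4061]
orientation: [-0.037, 3.14, -0.0]
force: [0.6, 0.7, -4.2]
opening: 0.0479
```

>>> apply_moves(
  deltas=[
    [40,[0,25,0],0],
    [40,[0,25,0],0],
    [40,[0,25,0],0],
    [40,[0,20,0],0],
    [40,[0,11,0],0],
  ],
)

```text
t: 8.43
tool_pos: [0.4251, 0.0727, 0.4061]
orientation: [-0.042, 3.139, 0.001]
force: [0.0, -0.5, -3.4]
opening: 0.0476
```

>>> apply_moves(
  deltas=[
    [40,[0,0,0],0],
    [40,[0,0,10],0],
    [40,[0,0,10],0],
    [40,[0,0,10],0],
    [40,[0,0,0],0],
  ],
)

```text
t: 9.05
tool_pos: [0.4245, 0.071, 0.3732]
orientation: [0.039, -3.139, 0.0]
force: [0.5, -0.4, -3.5]
opening: 0.0478
```

Run:
```python
from h import *
s,p,M=tool();print(s['t'],p.round(4),M.round(3).tolist(),s['force'],s['opening'],s['wrist_torque'])
im=viewer.read_camera('scene');cv2.imwrite('pics/s5.png',cv2.resize(im[100:300,220:480],None,fx=3,fy=3,interpolation=2))
```

```text
9.05 [0.4245 0.071  0.3732] [[-1.0, -0.025, -0.003], [-0.025, 1.0, -0.0], [0.003, -0.0, -1.0]] [ 0.47831261 -0.36775296 -3.48795664] 0.04781930490836896 [ 0.0347041  -0.01201749 -0.00962882]
```

View pics/s5.png

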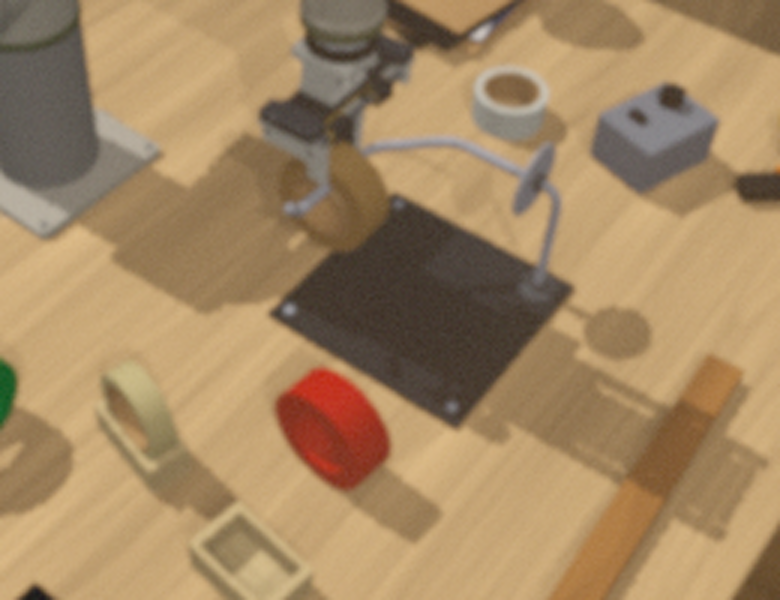

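The rod is through the core with the upturned tip showing beyond it. I'll lower gently until the load comes off.

>>> apply_moves(
  deltas=[
    [40,[0,0,2],0],
    [40,[0,0,2],0],
    [40,[0,0,0],0],
  ],
)

```text
t: 9.48
tool_pos: [0.4249, 0.0713, 0.3707]
orientation: [-0.04, 3.141, -0.0]
force: [0.4, -0.1, -4.2]
opening: 0.0477
```

>>> apply_moves(
  deltas=[
    [40,[0,0,1],0],
    [40,[0,0,1],0],
    [40,[0,0,0],0],
  ],
)

```text
t: 9.85
tool_pos: [0.4249, 0.0713, 0.3686]
orientation: [0.04, -3.141, -0.0]
force: [-0.3, 0.9, -5.5]
opening: 0.0476
```

>>> apply_moves(
  deltas=[
    [40,[0,0,1],0],
    [40,[0,0,0],0],
  ],
)

```text
t: 10.1
tool_pos: [0.4249, 0.0713, 0.3676]
orientation: [0.04, -3.141, 0.0]
force: [-0.5, 0.1, -4.8]
opening: 0.0477
```

>>> apply_moves(
  deltas=[
    [40,[0,0,1],0],
    [40,[0,0,0],0],
  ],
)

```text
t: 10.35
tool_pos: [0.4249, 0.0713, 0.3666]
orientation: [0.04, -3.141, 0.0]
force: [0.4, -0.2, -4.3]
opening: 0.0477
```

>>> apply_moves(
  deltas=[
    [40,[0,0,1],0],
    [40,[0,0,0],0],
  ],
)

```text
t: 10.6
tool_pos: [0.425, 0.0713, 0.3662]
orientation: [-0.04, 3.141, -0.0]
force: [-2.6, -0.7, 1.4]
opening: 0.0476
```

>>> apply_moves(
  deltas=[
    [40,[3,0,0],0],
    [40,[0,0,0],0],
  ],
)

```text
t: 10.85
tool_pos: [0.4221, 0.0712, 0.3662]
orientation: [-0.039, 3.14, 0.0]
force: [0.5, 0.1, 1.0]
opening: 0.0477
```

>>> apply_moves(
  deltas=[
    [40,[3,0,0],0],
    [40,[0,0,0],0],
  ],
)

```text
t: 11.1
tool_pos: [0.4192, 0.0712, 0.3665]
orientation: [-0.039, 3.139, 0.0]
force: [4.1, -0.4, 2.7]
opening: 0.0477
```

Balanced at x = 0.422. I'll go back there, open, and withdraw upward.

>>> apply_moves(
  deltas=[
    [40,[-3,0,0],0],
    [40,[0,0,0],0],
    [52,[0,0,0],0],
    [58,[0,0,0],0],
    [62,[0,0,0],0],
  ],
)

```text
t: 11.72
tool_pos: [0.4218, 0.0712, 0.3653]
orientation: [0.04, -3.14, 0.0]
force: [0.3, -0.1, -0.7]
opening: 0.0611
```

>>> apply_moves(
  deltas=[
    [62,[0,0,0],0],
    [62,[0,0,0],0],
    [62,[0,0,-20],0],
    [62,[0,0,-40],0],
    [62,[0,0,-40],0],
  ],
)

```text
t: 12.35
tool_pos: [0.4217, 0.0712, 0.4666]
orientation: [0.04, -3.141, 0.0]
force: [-0.1, 0.8, 0.1]
opening: 0.0621
```

Run:
```python
from h import *
s,p,M=tool();print(s['t'],p.round(4),M.round(3).tolist(),s['force'],s['opening'],np.round(s['q'],3))
im=viewer.read_camera('wrist');cv2.imwrite('pics/w6.png',im)
```

```text
12.35 [0.4217 0.0712 0.4666] [[-1.0, -0.025, -0.001], [-0.025, 1.0, -0.0], [0.001, -0.0, -1.0]] [-0.05487881  0.83242499  0.14584152] 0.06214632456410333 [ 0.047 -0.366  1.834 -0.     1.674 -1.549]
```

View pics/w6.png

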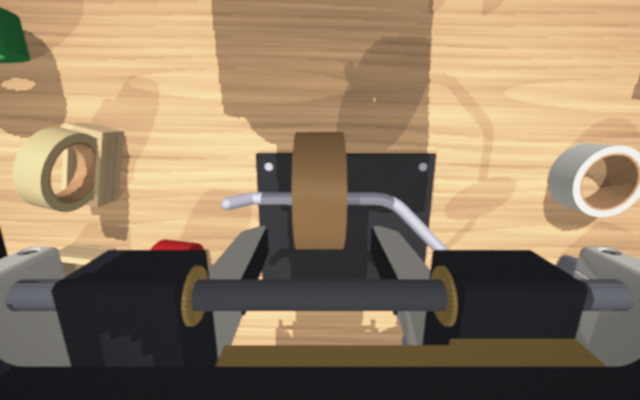

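The roll hangs freely on the first straight at columns 293–347, released, with the rod showing on both sides. I'll turn a quarter turn so both fingers straddle the rod behind the roll and push it evenly.

>>> apply_moves(
  deltas=[
    [45,[0,0,0],0.175],
    [45,[0,0,0],0.175],
    [45,[0,0,0],0.175],
    [45,[0,0,0],0.175],
    [45,[0,0,0],0.175],
  ],
)

```text
t: 13.02
tool_pos: [0.4219, 0.0712, 0.4656]
orientation: [1.303, 2.858, 0.0]
force: [-0.6, 0.1, -0.2]
opening: 0.045
```

>>> apply_moves(
  deltas=[
    [45,[0,0,0],0.175],
    [45,[0,0,0],0.175],
    [45,[0,0,0],0.175],
    [45,[0,0,0],0.171],
    [45,[0,0,0],0],
  ],
)

```text
t: 13.65
tool_pos: [0.4219, 0.0712, 0.4656]
orientation: [-2.192, -2.25, 0.0]
force: [-0.4, 0.3, 0.6]
opening: 0.045
```

```bash
cat > path.py <<'E'
from h import *
psi=np.radians(1.44);Rz=np.array([[np.cos(psi),-np.sin(psi)],[np.sin(psi),np.cos(psi)]]);O=np.array([.5339,.1136])
L1,A,L2=.135-.01657,.0314159,.099-.03314
def P(s): # s = arc length from rail_end; returns world point, heading
    a=lambda c,th,al:np.array(c)+.04*np.array([np.cos(th-al),np.sin(th-al)])
    if s<L1: p=np.array([-.11,-.105+s]);h=90
    elif s<L1+A: al=(s-L1)/.04;p=a([-.07,-.105+L1],np.pi,al);h=90-np.degrees(al)
    elif s<L1+A+L2: d=s-L1-A;p=a([-.07,-.105+L1],np.pi,np.pi/4)+d*np.array([1,1])/2**.5;h=45
    elif s<L1+2*A+L2: al=(s-L1-A-L2)/.04;e=P0(L1+A+L2-1e-9);c=e+.04*np.array([1,-1])/2**.5;p=a(c,3*np.pi/4,al);h=45-np.degrees(al)
    else: p=np.array([-.04+.01657+s-(L1+2*A+L2),.1]);h=0
    return p,h
def P0(s): return P(s)[0]
def W(s):
    p,h=P(s);return O+Rz@p,h+np.degrees(psi)
def tgt(s,gap=0.0315):
    p,h=W(s);r=np.radians(h);return p-gap*np.array([np.cos(r),np.sin(r)]),h
def rows(s0,ss,gap=.0315):
    "print measured pose vs tgt(s0) and tool-frame rows to the successive roll positions ss"
    s,p,M=tool();h=np.degrees(np.arctan2(M[1,0],M[0,0]));q=p[:2]
    print('t',round(s['t'],2),'pos',p.round(4),'head',round(h,2),'F',np.round(s['force'],1))
    R=lambda h:np.array([[np.cos(np.radians(h)),np.sin(np.radians(h))],[np.sin(np.radians(h)),-np.cos(np.radians(h))]])
    for x in ss:
        a,b=tgt(x,gap);d=R(h).T@(a-q)*1e3;print(round(x,3),'dx %.1f dy %.1f yaw %.3f'%(*d,np.radians(h-b)));q,h=a,b
E
python3 - <<'E'
from path import *
print(W(0)[0],W(.118)[0],W(L1+A/2),W(L1+A+L2),W(L1+2*A+L2+.0884)); print('end s',L1+2*A+L2+.0884-.024)
rows(0,[.048,.065,.075])
E
```

```text
[0.4265734  0.00586885] [0.42360805 0.12383158] (array([0.42625642, 0.13964046]), np.float64(68.94001900493697)) (array([0.47998352, 0.20055686]), np.float64(46.44)) (array([0.59633647, 0.21520112]), np.float64(1.44))
end s 0.31152179999999996
t 13.65 pos [0.4219 0.0712 0.4656] head 91.49 F [-0.4  0.3  0.6]
0.048 dx -49.0 dy 2.9 yaw 0.001
0.065 dx 17.0 dy 0.0 yaw 0.000
0.075 dx 10.0 dy -0.0 yaw 0.000
```

>>> apply_moves(
  deltas=[
    [45,[-49,3,0],0],
    [45,[0,0,0],0],
    [45,[0,0,45],0],
    [45,[0,0,45],0],
    [45,[0,0,15],0],
  ],
)

```text
t: 14.28
tool_pos: [0.4251, 0.0229, 0.3579]
orientation: [-2.188, -2.249, 0.004]
force: [-1.0, 0.9, 0.2]
opening: 0.0451
```

>>> apply_moves(
  deltas=[
    [45,[0,0,9],0],
    [45,[7,0,0],0],
    [45,[7,0,0],0],
    [45,[6,0,0],0],
    [45,[6,0,0],0],
  ],
)

```text
t: 14.9
tool_pos: [0.4259, 0.0484, 0.3531]
orientation: [2.192, 2.247, 0.001]
force: [-0.5, -4.8, 3.6]
opening: 0.0454
```

Run:
```python
from path import *
im=viewer.read_camera('wrist');cv2.imwrite('pics/w7.png',im)
rows(0,[.084,.094,.104,.114,.120,.126,.132,.138,.144,.150])
```

```text
t 14.95 pos [0.4259 0.049  0.353 ] head 91.45 F [ 1.7 -2.3  2.1]
0.084 dx 9.4 dy -0.4 yaw 0.000
0.094 dx 10.0 dy -0.0 yaw 0.000
0.104 dx 10.0 dy -0.0 yaw 0.000
0.114 dx 10.0 dy -0.0 yaw 0.000
0.12 dx 6.0 dy -1.2 yaw 0.039
0.126 dx 6.3 dy -4.3 yaw 0.150
0.132 dx 6.3 dy -4.3 yaw 0.150
0.138 dx 6.3 dy -4.3 yaw 0.150
0.144 dx 6.3 dy -4.3 yaw 0.150
0.15 dx 6.3 dy -4.1 yaw 0.146
```

View pics/w7.png

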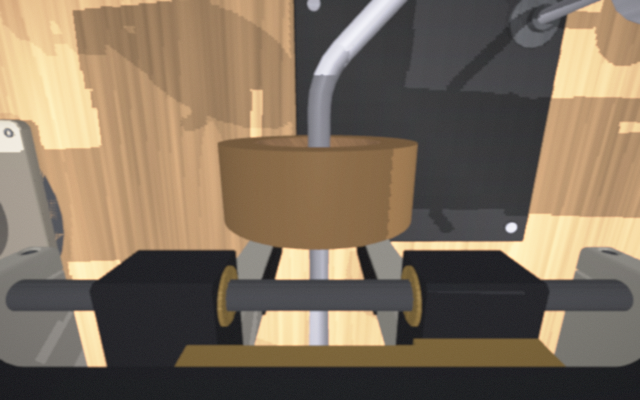

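The roll is in front of the fingers, square on the rod, with corner 1 ahead at (325,75). Push forces are a few newtons, so I'll continue.

>>> apply_moves(
  deltas=[
    [45,[9,0,0],0],
    [45,[9,0,0],0],
    [45,[9,0,0],0],
    [45,[9,0,0],0],
  ],
)

```text
t: 15.45
tool_pos: [0.4249, 0.0844, 0.3527]
orientation: [2.192, 2.247, 0.001]
force: [1.1, -5.2, 2.7]
opening: 0.0449
```

Run:
```python
from path import *
im=viewer.read_camera('wrist');cv2.imwrite('pics/w8.png',im)
rows(0,[.114,.120,.126,.132,.138,.144,.150])
```

```text
t 15.5 pos [0.4248 0.0853 0.3525] head 91.44 F [-0.   1.1  0.1]
0.114 dx 3.0 dy -0.2 yaw 0.000
0.12 dx 6.0 dy -1.2 yaw 0.039
0.126 dx 6.3 dy -4.3 yaw 0.150
0.132 dx 6.3 dy -4.3 yaw 0.150
0.138 dx 6.3 dy -4.3 yaw 0.150
0.144 dx 6.3 dy -4.3 yaw 0.150
0.15 dx 6.3 dy -4.1 yaw 0.146
```

View pics/w8.png

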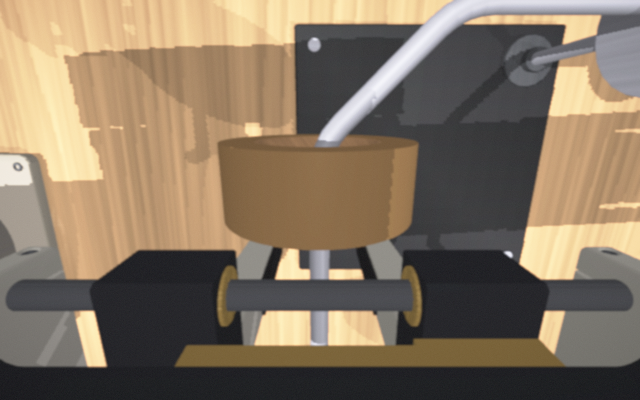

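The roll's front is at corner 1, still square on the fingers, with the rod leaving the core at (325,140). Now round the corner.

>>> apply_moves(
  deltas=[
    [45,[3,0,0],0],
    [45,[6,-1.2,0],0.04],
    [45,[6,-4.3,0],0.15],
    [45,[6,-4.3,0],0.15],
  ],
)

```text
t: 16.0
tool_pos: [0.4154, 0.106, 0.3515]
orientation: [-2.547, -1.839, 0.001]
force: [-0.2, -2.0, -0.3]
opening: 0.045
```

```bash
cat >> path.py <<'E'
def look(n):
    T=cv2.imread('pics/w8.png')[128:252,212:424];im=viewer.read_camera('wrist');cv2.imwrite(f'pics/{n}.png',im)
    r=cv2.matchTemplate(im[60:320],T,cv2.TM_CCOEFF_NORMED);_,v,_,l=cv2.minMaxLoc(r);print('match',round(v,2),'shift',l[0]-212,l[1]+60-128)
E
python3 - <<'E'
from path import *
look('w9');rows(0,[.132,.138,.144,.150,.158,.166])
E
```

```text
match 0.66 shift 5 1
t 16.05 pos [0.4152 0.1066 0.3515] head 71.24 F [-0.7 -0.1  0.4]
0.132 dx 1.2 dy 0.2 yaw -0.013
0.138 dx 6.3 dy -4.3 yaw 0.150
0.144 dx 6.3 dy -4.3 yaw 0.150
0.15 dx 6.3 dy -4.1 yaw 0.146
0.158 dx 8.0 dy -0.0 yaw 0.000
0.166 dx 8.0 dy 0.0 yaw 0.000
```

>>> apply_moves(
  deltas=[
    [45,[7,-4,0],0.14],
    [45,[6,-4.3,0],0.15],
    [45,[6,-4.1,0],0.14],
  ],
)

```text
t: 16.42
tool_pos: [0.4154, 0.1266, 0.3522]
orientation: [2.872, 1.253, 0.011]
force: [30.2, -16.9, -13.7]
opening: 0.0459
```

Run:
```python
from path import *
look('w10');rows(0,[.158,.168,.178,.188,.198,.208])
print(L1+A,L1+A+L2)
```

```text
match 0.43 shift 2 2
t 16.48 pos [0.4155 0.1276 0.3524] head 46.73 F [ 22.4  -4.9 -10.7]
0.158 dx 8.1 dy -3.5 yaw 0.005
0.168 dx 10.0 dy -0.0 yaw 0.000
0.178 dx 10.0 dy 0.0 yaw 0.000
0.188 dx 10.0 dy -0.0 yaw 0.000
0.198 dx 10.0 dy 0.0 yaw 0.000
0.208 dx 10.0 dy -0.0 yaw 0.000
0.1498459 0.2157059
```

A finger caught the rod behind the roll (about 30 N sideways) because the gap is too narrow in the bend. I'll widen it before going on.

>>> apply_moves(
  deltas=[
    [72,[0,0,0],0],
    [72,[0,0,0],0],
    [72,[0,0,0],0],
  ],
)

```text
t: 16.85
tool_pos: [0.4127, 0.1284, 0.3515]
orientation: [-2.876, -1.263, 0.001]
force: [-0.0, -0.2, -0.2]
opening: 0.0698
```

Run:
```python
from path import *
look('w11');rows(0,[.150,.158,.168,.178,.188,.198,.208])
```

```text
match 0.4 shift 2 -5
t 16.9 pos [0.4127 0.1284 0.3514] head 47.38 F [ 0.  -1.  -0.1]
0.15 dx 1.5 dy -1.0 yaw 0.016
0.158 dx 8.0 dy -0.0 yaw 0.000
0.168 dx 10.0 dy -0.0 yaw 0.000
0.178 dx 10.0 dy 0.0 yaw 0.000
0.188 dx 10.0 dy -0.0 yaw 0.000
0.198 dx 10.0 dy 0.0 yaw 0.000
0.208 dx 10.0 dy -0.0 yaw 0.000
```

```bash
cat >> path.py <<'E'
def blob(n):
    h=cv2.cvtColor(cv2.imread(f'pics/{n}.png'),cv2.COLOR_BGR2HSV);m=cv2.inRange(h,(8,112,40),(22,255,235));m[255:]=0
    m=cv2.morphologyEx(m,cv2.MORPH_OPEN,np.ones((5,5)));nl,_,st,ce=cv2.connectedComponentsWithStats(m)
    i=1+np.argmax(st[1:,4]);print(n,'box',st[i],'cen',ce[i].round(1))
    lab=cv2.connectedComponents(m)[1]==i
    print('  bottom edge',[(u,int(np.where(lab[:,u])[0].max())) for u in range(230,415,20) if lab[:,u].any()],'top',[(u,int(np.where(lab[:,u])[0].min())) for u in range(230,415,20) if lab[:,u].any()])
E
python3 - <<'E'
from path import *
for n in('w8','w9','w10','w11'):blob(n)
h=cv2.cvtColor(cv2.imread('pics/w11.png'),cv2.COLOR_BGR2HSV)
for v in (100,160,190,220):print(v,h[v,200:440:24].tolist())
E
```

```text
w8 box [  218   137   199   112 18978] cen [317.3 192.2]
  bottom edge [(230, 229), (250, 238), (270, 243), (290, 247), (310, 248), (330, 248), (350, 246), (370, 242), (390, 237), (410, 221)] top [(230, 139), (250, 138), (270, 145), (290, 146), (310, 147), (330, 149), (350, 146), (370, 145), (390, 138), (410, 141)]
w9 box [  222   138   201   113 19354] cen [322.3 193.2]
  bottom edge [(230, 224), (250, 238), (270, 244), (290, 248), (310, 250), (330, 249), (350, 248), (370, 245), (390, 241), (410, 231)] top [(230, 141), (250, 139), (270, 145), (290, 146), (310, 147), (330, 149), (350, 147), (370, 145), (390, 139), (410, 141)]
w10 box [  221   138   200   113 19206] cen [320.  192.9]
  bottom edge [(230, 228), (250, 238), (270, 244), (290, 248), (310, 249), (330, 249), (350, 247), (370, 244), (390, 239), (410, 229)] top [(230, 141), (250, 139), (270, 145), (290, 146), (310, 149), (330, 147), (350, 146), (370, 145), (390, 139), (410, 141)]
w11 box [  220   135   201   111 19191] cen [319.1 188.6]
  bottom edge [(230, 226), (250, 234), (270, 240), (290, 243), (310, 245), (330, 244), (350, 242), (370, 240), (390, 234), (410, 224)] top [(230, 137), (250, 135), (270, 140), (290, 141), (310, 143), (330, 143), (350, 141), (370, 140), (390, 135), (410, 137)]
100 [[22, 72, 252], [21, 75, 251], [14, 76, 114], [105, 7, 70], [90, 9, 55], [120, 15, 183], [0, 5, 56], [135, 9, 57], [75, 9, 58], [110, 13, 58]]
160 [[20, 88, 244], [16, 123, 204], [15, 121, 139], [16, 121, 150], [17, 123, 158], [16, 119, 165], [16, 115, 169], [16, 117, 175], [16, 121, 162], [16, 121, 148]]
190 [[15, 100, 160], [16, 119, 195], [16, 119, 139], [16, 122, 149], [16, 121, 158], [16, 120, 164], [16, 117, 168], [16, 116, 173], [16, 120, 161], [16, 115, 129]]
220 [[15, 101, 189], [15, 102, 170], [16, 119, 135], [16, 123, 135], [17, 119, 139], [16, 119, 139], [15, 121, 137], [16, 120, 151], [16, 121, 160], [90, 5, 52]]
```

The colour mask shows the roll square and centred ahead of the fingers, about 3 mm off them. I'll push along the middle straight.

>>> apply_moves(
  deltas=[
    [72,[4,-1,0],0.016],
    [72,[8,0,0],0],
    [72,[9,0,0],0],
    [72,[9,0,0],0],
    [72,[9,0,0],0],
  ],
)

```text
t: 17.52
tool_pos: [0.4395, 0.1579, 0.3515]
orientation: [-2.887, -1.238, 0.001]
force: [-2.0, -1.1, -0.7]
opening: 0.0721
```

Run:
```python
from path import *
look('w12');blob('w12');rows(0,[.196,.205,.211,.217,.223,.229,.235,.241,.247])
```

```text
match 0.43 shift 7 0
w12 box [  225   139   201   112 19259] cen [325.  193.4]
  bottom edge [(230, 210), (250, 236), (270, 244), (290, 247), (310, 249), (330, 249), (350, 249), (370, 247), (390, 242), (410, 233)] top [(230, 142), (250, 139), (270, 145), (290, 146), (310, 149), (330, 149), (350, 147), (370, 146), (390, 139), (410, 141)]
t 17.57 pos [0.4399 0.1584 0.3517] head 46.42 F [-0.1  0.3  0.5]
0.196 dx 6.9 dy -0.0 yaw -0.000
0.205 dx 9.0 dy 0.0 yaw 0.000
0.211 dx 6.0 dy 0.0 yaw 0.000
0.217 dx 6.0 dy -1.0 yaw 0.032
0.223 dx 6.3 dy -4.3 yaw 0.150
0.229 dx 6.3 dy -4.3 yaw 0.150
0.235 dx 6.3 dy -4.3 yaw 0.150
0.241 dx 6.3 dy -4.3 yaw 0.150
0.247 dx 6.3 dy -4.3 yaw 0.150
```

>>> apply_moves(
  deltas=[
    [72,[7,0,0],0],
    [72,[9,0,0],0],
    [72,[6,0,0],0],
    [72,[6,-1,0],0.03],
    [72,[6.3,-4.3,0],0.15],
  ],
)

```text
t: 18.2
tool_pos: [0.4593, 0.1861, 0.3517]
orientation: [-2.989, -0.968, 0.0]
force: [-2.2, -1.8, 0.5]
opening: 0.0716
```

Run:
```python
from path import *
look('w13');blob('w13');rows(0,[.224,.230,.236,.242,.248,.254])
```

```text
match 0.67 shift 8 0
w13 box [  225   138   200   112 18968] cen [324.4 192.4]
  bottom edge [(230, 218), (250, 237), (270, 244), (290, 248), (310, 243), (330, 249), (350, 249), (370, 246), (390, 241), (410, 232)] top [(230, 142), (250, 139), (270, 144), (290, 146), (310, 147), (330, 149), (350, 146), (370, 146), (390, 138), (410, 140)]
t 18.25 pos [0.4594 0.1867 0.3518] head 35.39 F [-1.  -0.3  1. ]
0.224 dx 1.5 dy -0.5 yaw 0.015
0.23 dx 6.3 dy -4.3 yaw 0.150
0.236 dx 6.3 dy -4.3 yaw 0.150
0.242 dx 6.3 dy -4.3 yaw 0.150
0.248 dx 6.2 dy -3.6 yaw 0.128
0.254 dx 6.0 dy -0.0 yaw 0.000
```

>>> apply_moves(
  deltas=[
    [72,[6.8,-4.3,0],0.155],
    [72,[6.3,-4.3,0],0.15],
    [72,[6.3,-4.3,0],0.15],
  ],
)

```text
t: 18.62
tool_pos: [0.4703, 0.2064, 0.3519]
orientation: [-3.13, -0.271, 0.0]
force: [-4.0, -1.6, 2.2]
opening: 0.0721
```

Run:
```python
from path import *
look('w14');blob('w14');rows(0,[.248,.256,.265,.275,.285,.295,.305,.3115])
```

```text
match 0.51 shift 5 -1
w14 box [  226   138   199   112 18144] cen [324.7 191. ]
  bottom edge [(230, 215), (250, 237), (270, 244), (290, 248), (310, 227), (330, 227), (350, 248), (370, 246), (390, 241), (410, 232)] top [(230, 142), (250, 139), (270, 144), (290, 145), (310, 147), (330, 149), (350, 146), (370, 145), (390, 138), (410, 140)]
t 18.68 pos [0.4708 0.2069 0.352 ] head 9.46 F [-0.8 -0.6  0.2]
0.248 dx 7.4 dy -4.2 yaw 0.140
0.256 dx 8.0 dy -0.0 yaw 0.000
0.265 dx 9.0 dy 0.0 yaw 0.000
0.275 dx 10.0 dy -0.0 yaw 0.000
0.285 dx 10.0 dy -0.0 yaw 0.000
0.295 dx 10.0 dy -0.0 yaw 0.000
0.305 dx 10.0 dy -0.0 yaw 0.000
0.311 dx 6.5 dy -0.0 yaw 0.000
```

>>> apply_moves(
  deltas=[
    [72,[7.4,-4.2,0],0.14],
    [72,[8,0,0],0],
    [72,[9,0,0],0],
    [72,[9,0,0],0],
    [72,[9,0,0],0],
  ],
)

```text
t: 19.3
tool_pos: [0.5124, 0.2127, 0.3519]
orientation: [-3.141, -0.056, -0.0]
force: [-4.5, -0.2, 3.8]
opening: 0.0719
```

Run:
```python
from path import *
look('w15');blob('w15');rows(0,[.300,.306,.3115])
```

```text
match 0.48 shift 6 0
w15 box [  225   138   199   113 18427] cen [324.3 191.4]
  bottom edge [(230, 213), (250, 237), (270, 244), (290, 248), (310, 233), (330, 229), (350, 249), (370, 246), (390, 240), (410, 231)] top [(230, 142), (250, 139), (270, 145), (290, 146), (310, 149), (330, 149), (350, 146), (370, 145), (390, 138), (410, 140)]
t 19.35 pos [0.5133 0.2125 0.3519] head 2.02 F [ 0.4 -1.1  0.7]
0.3 dx 16.1 dy -0.4 yaw 0.010
0.306 dx 6.0 dy -0.0 yaw 0.000
0.311 dx 5.5 dy -0.0 yaw 0.000
```

>>> apply_moves(
  deltas=[
    [72,[8,0,0],0.01],
    [72,[8,0,0],0],
    [72,[5,0,0],0],
    [72,[4,0,0],0],
  ],
)

```text
t: 19.85
tool_pos: [0.5371, 0.2134, 0.3517]
orientation: [3.141, 0.039, -0.0]
force: [-4.7, 0.5, 3.1]
opening: 0.0717
```

>>> apply_moves(
  deltas=[
    [72,[2,0,0],0],
  ],
)

```text
t: 19.98
tool_pos: [0.539, 0.2135, 0.3517]
orientation: [3.141, 0.039, -0.0]
force: [-4.7, -0.2, 3.5]
opening: 0.072
```

>>> apply_moves(
  deltas=[
    [72,[1,0,0],0],
    [72,[0,0,0],0],
  ],
)

```text
t: 20.23
tool_pos: [0.5398, 0.2135, 0.3517]
orientation: [-3.141, -0.039, -0.0]
force: [-3.3, -0.0, 2.1]
opening: 0.0719
```

>>> apply_moves(
  deltas=[
    [72,[1,0,0],0],
  ],
)

```text
t: 20.35
tool_pos: [0.5403, 0.2136, 0.3517]
orientation: [3.141, 0.039, -0.003]
force: [-11.8, -0.3, 7.2]
opening: 0.072
```

>>> apply_moves(
  deltas=[
    [72,[1,0,0],0],
  ],
)

```text
t: 20.48
tool_pos: [0.5407, 0.2136, 0.3517]
orientation: [3.141, 0.039, -0.006]
force: [-16.4, -1.5, 10.2]
opening: 0.0721
```

>>> apply_moves(
  deltas=[
    [72,[1,0,0],0],
  ],
)

```text
t: 20.6
tool_pos: [0.5411, 0.2137, 0.3517]
orientation: [3.141, 0.039, -0.009]
force: [-22.8, -2.0, 13.3]
opening: 0.0718
```

The force climbs to 23 N without travel, so the roll is against the plate. I'll back off along the rod.

>>> apply_moves(
  deltas=[
    [72,[-2,0,0],0],
    [72,[-2,0,0],0],
    [72,[-6,0,0],0],
    [72,[-10,0,0],0],
    [72,[0,0,0],0],
  ],
)

```text
t: 21.22
tool_pos: [0.5221, 0.2131, 0.3517]
orientation: [3.141, 0.039, 0.0]
force: [-0.9, -0.3, 0.1]
opening: 0.0721
```

Run:
```python
from path import *
look('w16');blob('w16');rows(0,[.3115])
```

```text
match 0.58 shift -2 -34
w16 box [  217   112   205   104 19221] cen [319.2 160.2]
  bottom edge [(230, 201), (250, 208), (270, 212), (290, 214), (310, 214), (330, 215), (350, 214), (370, 212), (390, 208), (410, 200)] top [(230, 112), (250, 112), (270, 112), (290, 112), (310, 115), (330, 112), (350, 112), (370, 112), (390, 112), (410, 112)]
t 21.27 pos [0.5225 0.2131 0.3519] head 1.43 F [-0.5  0.2  0.2]
0.311 dx 18.4 dy -0.2 yaw -0.000
```

>>> apply_moves(
  deltas=[
    [72,[-20,0,0],0],
    [72,[0,0,-40],0],
    [72,[0,0,-50],0],
    [72,[0,0,0],0],
    [72,[0,0,0],0],
  ],
)

```text
t: 21.9
tool_pos: [0.5028, 0.2126, 0.4414]
orientation: [3.141, 0.039, 0.0]
force: [-0.3, -0.0, -0.3]
opening: 0.072
```

Run:
```python
from path import *
look('w17');blob('w17');rows(0,[.3115]);c=viewer.get_calibration('wrist')
print('front/top rim of roll if home',proj(c,[*W(.3115+.024)[0],.2]),'rear rim',proj(c,[*W(.3115-.024)[0],.2]))
a=cv2.imread('pics/w17.png')
s=viewer.read_camera('scene');t=viewer.read_camera('top');cv2.imwrite('pics/s17.png',s);cv2.imwrite('pics/t17.png',t)
b=cv2.resize(s[120:220,290:430],(420,300),interpolation=2)
d=cv2.resize(t[130:240,200:340],(380,300),interpolation=2)
w=cv2.resize(a[:270,140:500],(400,300))
k=np.zeros((600,800,3),np.uint8);k[:300,:420]=b;k[:300,420:800]=d;k[300:,:400]=w;k[300:,400:]=cv2.resize(s[160:320,180:400],(400,300))
cv2.imwrite('pics/final.png',k)
```

```text
match 0.33 shift 29 -53
w17 box [ 250   86  138   67 8661] cen [318.8 118.7]
  bottom edge [(250, 101), (270, 150), (290, 151), (310, 152), (330, 152), (350, 151), (370, 150)] top [(250, 91), (270, 88), (290, 87), (310, 86), (330, 86), (350, 87), (370, 88)]
t 21.95 pos [0.5026 0.2125 0.4404] head 1.42 F [-0.  -0.6 -0.2]
0.311 dx 38.2 dy -0.3 yaw -0.000
front/top rim of roll if home [317.65253989  83.16652702] rear rim [317.79883233 151.87302242]
```

View pics/final.png

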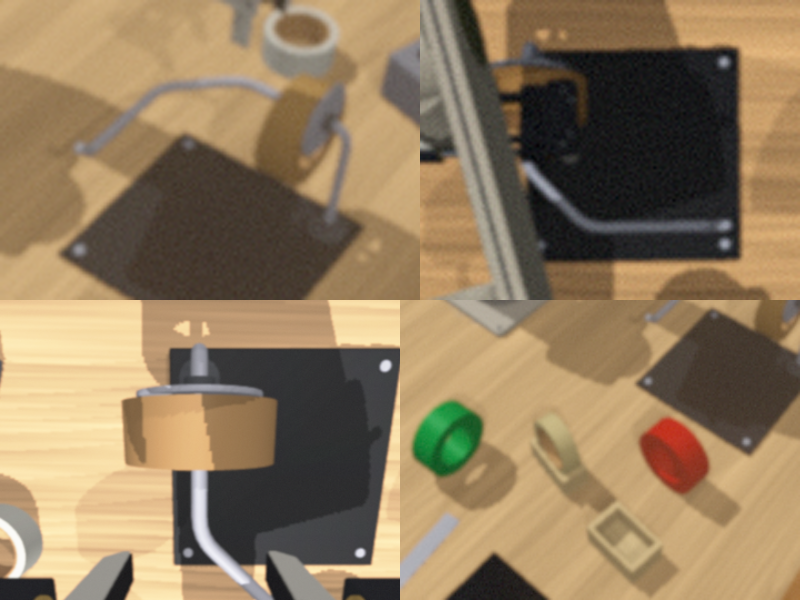

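The last picture shows the roll hanging level against the stop plate with no visible gap. Its rear rim is at row 152 against a predicted 151.9, the other rolls are in place, and the gripper is clear. I'll hand in.

Run:
```python
from plant import order
print(order.close_job())
```

```text
the job is handed in; nothing more can be done
None
```

The wide roll now hangs on the rail, sitting up against the stop plate, and the job is handed in after about 22 s of the 56 s allowed. I lifted it from its cradle and threaded it over the upturned end. I let go of it about 65 mm along the first straight, then pushed it round both corners with the open fingers straddling the rod.

**Last checks:**
- **Against the stop:** the push force rose to about 23 N with almost no travel. After I backed off, the roll's rear rim was at image row 152 against 151.9 predicted. The front rim read row 86 against 83 predicted; I put that down to the colour mask, as no gap to the plate was visible.
- **Gripper clear:** it is raised and touching nothing, with the force reading near zero.
- **Bystanders:** the narrow roll and the red and green look-alikes show unmoved in the last picture. I did not check the flat roll or the knife at the end, but neither was approached.

**One mishap:** at the first corner a finger caught the rod behind the roll and the force reached about 30 N sideways. I widened the fingers, the force dropped to zero, and the roll stayed square on the rod.

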